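# Weigh the red-capped sample jar

### The arm

A 6-joint arm with a two-finger parallel gripper is mounted at the origin on the work surface. World frame = base frame: x ahead of the robot, y to its left, z up, the work surface at z = 0. Lengths are in m, angles in rad, forces in N, time in s.
With the tool pointing down it reaches from about 0.325 to 0.9 m from the base axis. Payload 6.1 kg.
Tool frame: the origin (TCP) lies at the centre of the arm's flange, where the gripper is bolted on; the fingertips stand 173 mm ahead of it and the grasp point (between the pads) lies 155 mm ahead of it; z points along the fingers, y is the line along which they close (so a half turn about z gives the same grasp; the last joint's range is limited). The gripper opens to 85 mm and grips with 20 to 120 N. Pads are 22 mm wide; open, the fingers measure 114 mm over their backs; the gripper's body (76 mm by 85 mm) begins 54 mm behind the grasp point. The pads swing forward as they close: fully open they stand 13 mm farther back than shut.
Start: joints at [1.146, 0.22, 1.526, -0, 1.395, -0.126], TCP at [0.184, 0.597, 0.405] pointing down, gripper open.
Joint ranges: [-2.98, 2.98], [-0.91, 2.08], [0.09, 2.57], [-1.24, 4.39], [0.2, 2.65], [-2.68, 2.68]. Speed limits (rad/s): [2.57, 2.57, 3.01, 3.14, 3.14, 3.14].

### API

Orientations are given as a rotation vector (axis times angle).
In Python, from bench import robot gives the robot as it stands. Calls block until the motion is done:
- robot.move_to(position, orientation): joint-space move of the TCP to a pose.
- robot.move_straight(position, attitude=None, speed=0.15): straight line of the TCP; attitude=None keeps the orientation; speed is the mean speed in m/s.
- robot.set_joints(angles): joint-space move.
- robot.set_gripper(opening, newtons=None): finger opening in m; newtons is the grip in N (None keeps the last); returns when the fingers have stopped.
- robot.dwell(seconds).
- robot.ik(position, orientation): joint angles nearest the present ones, or None.
- robot.get_obs(): the state.
- robot.grab_frame(name): name is "scene" or "top" or "wrist"; returns (picture, depth): 400x640x3 uint8, red, green, blue; 400x640 float32, m along the optical axis (not along the pixel's ray), 0 where there is no reading.
- robot.camera_params(name): a dict with "K" (3x3 intrinsics, pixels), "rvec" (rotation vector, rad) and "tvec" (3), from world to camera coordinates, as OpenCV has them; the wrist camera has in their place "mount" (4x4, takes a point from camera to tool coordinates, whose origin is the TCP and whose axes are the flange's). Camera axes: x right, y down, z forward; pixel columns grow to the right and rows downward; lengths in m; the calibration is good to about 2 mm. A picture is of the moment at which its call begins: read the wrist's pose just before it. camera_params takes no time and is no camera call.
A pose or a line that the arm cannot do raises robot.IKError and nothing moves.
- robot.close_job(): hands the job in; it is judged then, once.
Trained networks look in the newest picture that a camera, given by its name, has taken for a name from the list of things; names that differ only in an ending like _2 or _b are one class to them, and where a whole thing is asked for, a point or a joint stands for the part that bears it (a point fixed in the world has none). Each returns a list of dicts, best first, with "p" (0 to 1); they miss things now and then, are a little off and sometimes report something else, mostly with a low value. They report only what shows in the picture. A call takes as long as a camera call.
- robot.boxes_of(camera, thing): "at" ([row, column] in pixels, amid what is visible of it).
- robot.cut_out(camera, thing): "mask" (400x640 bool, what is visible of it) and "at" ([row, column] in pixels, amid what is visible of it).
The state is a dict: "t": time; "joints": joint angles; "qd": joint speeds; "joint_efforts": joint torques, N m; "tool_pos": TCP position; "ee_rot": TCP orientation; "force": force on the tool from outside, world axes, zero at the start; "wrist_torque": the same for the moment, N m; "gripper_width": finger opening in m; "finger_force": force on a finger pad.
Only numpy, scipy, OpenCV 4.12 (cv2) and the standard library are available. Lean on these libraries where they do the work, as an engineer would, in place of code of your own. Each camera call takes 0.05 s, during which the arm holds its last target. There are 200 camera calls.

### The job

Weigh the red-capped sample jar: lift it with a light grip, because its glass is thin and a hard squeeze cracks it, and set it down gently upright in the middle of the balance's round steel pan, then let go. Never press hard on the pan or drop the jar onto it, for the weighing cell is delicate. Keep the jar upright and leave the blue-capped and white-capped jars standing where they are.

Things in the scene. Friction and masses are not known exactly. Their poses are not given: they have to be found in the camera images.
- jar_red_center (a point): Round sample jar, thin amber glass with a paper band and a RED plastic screw cap, 80 mm high over all: glass 48 mm in diameter up to 58 mm, cap 45 mm in diameter above 62 mm. About 150 to 230 g, stands on the bench. The point is its centre, on the axis 40 mm above its underside; z along the axis to the cap. The glass cracks if the fingers squeeze hard: keep each finger below 50 N; 20 to 30 N holds it well.
- jar_blue_center (a point): The same kind of jar (48 mm diameter, 80 mm high) with a BLUE cap, standing on the bench; not to be moved. The point is its centre, 40 mm above its underside.
- jar_white_center (a point): The same kind of jar (48 mm diameter, 80 mm high) with a WHITE cap, standing on the bench; not to be moved. The point is its centre, 40 mm above its underside.
- pan: Round steel pan of the white balance, 120 mm in diameter, its top 80 mm above the bench. Origin at the centre of its top face, z up. On a spring: it sinks 0.7 mm per N, at most 8 mm; the load on it must stay below 15 N. Housing below it 270 x 200 mm, top 64 mm above the bench, its display side is the pan's -x side.

How it is judged:
By the outcome, as a careful person would: the job done as asked, in the order asked, and still so for the second after the job is handed in, with the robot touching nothing.
It also fails if it takes over 38 s, if anything falls off the work surface, if the arm or the gripper's body presses on something with over 40 N, if the wrist force passes 120 N, or if a joint passes its speed limit or range.

## Working session

There is one attempt and no reset: what is moved stays moved. The work goes in short steps, each a Python script; the robot and the scene stay as the last script left them, time stands still between calls to the robot, and variables do not carry over. Pictures are saved under pics/ and viewed, at most 10 in all, crops included, and the job is handed in when it is done.

```bash
mkdir -p pics
cat > h.py <<'E'
import numpy as np, cv2
from bench import robot
def cloud(cam, depth):
    P=robot.camera_params(cam);K=np.array(P["K"]);R=cv2.Rodrigues(np.array(P["rvec"],float))[0];t=np.array(P["tvec"]).ravel()
    v,u=np.mgrid[:400,:640]
    c=np.stack([(u-K[0,2])/K[0,0]*depth,(v-K[1,2])/K[1,1]*depth,depth],-1)
    return (c-t)@R
E
python3 - <<'E'
from h import *
for cam in ["top","scene"]:
    im,d=robot.grab_frame(cam); cv2.imwrite(f"pics/{cam}1.png",im[:,:,::-1])
    W=cloud(cam,d); np.save(cam+"W.npy",W)
    for n in ["jar_red_center","jar_blue_center","jar_white_center","pan"]:
        for r in robot.cut_out(cam,n)[:2]:
            m=r["mask"]&(d>0); p=W[m]
            if len(p)<5: continue
            zt=np.percentile(p[:,2],95); q=p[p[:,2]>zt-.006] if n!="pan" else p
            print(cam,n,round(r["p"],2),np.round(r["at"]),m.sum(),"med",q.mean(0).round(4),"mid",((q.min(0)+q.max(0))/2).round(4),"ext",np.ptp(q,axis=0).round(3))
print(robot.get_obs()["ee_rot"],robot.get_obs()["t"])
E
```

```text
top jar_red_center 0.71 [218. 361.] 289 med [ 0.4863 -0.1032  0.0801] mid [ 0.486  -0.1033  0.0808] ext [0.042 0.042 0.008]
top jar_blue_center 0.86 [166. 394.] 360 med [ 0.6303 -0.1954  0.08  ] mid [ 0.6306 -0.1953  0.0804] ext [0.044 0.042 0.008]
top jar_white_center 0.58 [216. 433.] 340 med [ 0.5009 -0.2959  0.0801] mid [ 0.501  -0.2964  0.0809] ext [0.039 0.04  0.009]
top pan 0.62 [201. 242.] 1624 med [0.5269 0.206  0.0799] mid [0.527  0.2056 0.0798] ext [0.119 0.118 0.012]
scene jar_red_center 0.74 [205. 294.] 730 med [ 0.4943 -0.1016  0.0792] mid [ 0.4916 -0.1033  0.0783] ext [0.046 0.045 0.008]
scene jar_blue_center 0.87 [224. 224.] 816 med [ 0.638  -0.1928  0.0793] mid [ 0.6362 -0.194   0.0784] ext [0.043 0.045 0.008]
scene jar_white_center 0.69 [184. 230.] 661 med [ 0.5084 -0.2953  0.0793] mid [ 0.5058 -0.2963  0.0786] ext [0.047 0.043 0.008]
scene pan 0.57 [247. 420.] 2132 med [0.5355 0.2081 0.0795] mid [0.5313 0.2022 0.0732] ext [0.12  0.126 0.018]
[-4.67571650e-01 -3.10656987e+00  8.96077932e-05] 0.5
```

View pics/top1.png

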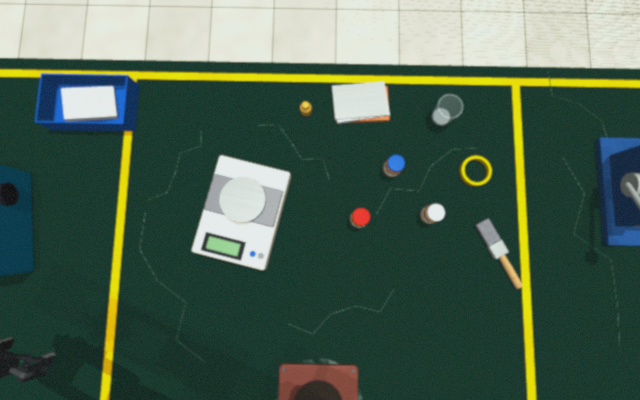

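View pics/scene1.png

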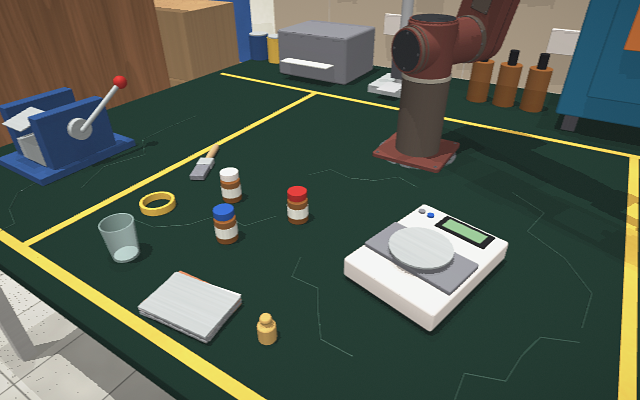

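The top view shows the red cap at (218,361) and the pan at (201,242), with room around both. The two cameras differ by about 5 mm in x, so I'll check with the wrist camera from close up.

```bash
cat >> h.py <<'E'
from scipy.spatial.transform import Rotation as Ro
def down(yaw): # tool x axis at yaw, z down
    return (Ro.from_euler('z',yaw)*Ro.from_euler('x',np.pi)).as_rotvec()
def wrist(name,thing):
    o=robot.get_obs(); im,d=robot.grab_frame("wrist"); cv2.imwrite(f"pics/{name}.png",im[:,:,::-1])
    P=robot.camera_params("wrist");K=np.array(P["K"]);M=np.array(P["mount"])
    v,u=np.mgrid[:400,:640]
    c=np.stack([(u-K[0,2])/K[0,0]*d,(v-K[1,2])/K[1,1]*d,d],-1)
    W=(c@M[:3,:3].T+M[:3,3])@Ro.from_rotvec(o["ee_rot"]).as_matrix().T+o["tool_pos"]
    for r in robot.cut_out("wrist",thing)[:2]:
        m=r["mask"]&(d>0); p=W[m]
        if len(p)<5: continue
        q=p[abs(p[:,2]-np.percentile(p[:,2],95 if 'jar' in thing else 50))<.005]
        c,rad=cv2.minEnclosingCircle((q[:,:2]*1000).astype(np.float32))
        print(name,thing,round(r["p"],2),np.round(r["at"]),"mean",q.mean(0).round(4),"mid",((q.min(0)+q.max(0))/2).round(4),"ext",np.ptp(q,axis=0).round(3),"circ",np.round(c,1),round(rad,1))
E
python3 - <<'E'
from h import *
o=robot.get_obs(); R=Ro.from_rotvec(o["ee_rot"]).as_matrix(); print(R.round(2), np.round(robot.camera_params("wrist")["mount"],3))
yaw0=np.arctan2(R[1,0],R[0,0])
for p in ([.527,.206,.42],[.488,-.103,.36]):
    yaw=yaw0-o["joints"][0]+np.arctan2(p[1],p[0])
    robot.move_to(p,down(yaw))
    print(np.round(robot.get_obs()["joints"],2),robot.get_obs()["t"],yaw)
    wrist("w_pan" if p[1]>0 else "w_red","pan" if p[1]>0 else "jar_red_center")
E
```

```text
[[-0.96  0.29 -0.  ]
 [ 0.29  0.96 -0.  ]
 [ 0.   -0.   -1.  ]] [[ 0.    -0.966 -0.26   0.067]
 [ 1.     0.    -0.001  0.   ]
 [ 0.001 -0.26   0.966  0.031]
 [ 0.     0.     0.     1.   ]]
[ 0.23  0.07  1.67  0.    1.41 -0.27] 2.3833 2.069517564032865
w_pan pan 0.59 [181. 312.] mean [0.5267 0.2099 0.0796] mid [0.5278 0.2079 0.0785] ext [0.119 0.119 0.007] circ [527.9 207.9] 59.8
[-0.36 -0.05  1.9   0.    1.29 -0.28] 3.6917 1.4888750820092684
w_red jar_red_center 0.95 [193. 315.] mean [ 0.4885 -0.1013  0.0796] mid [ 0.4882 -0.102   0.0789] ext [0.044 0.044 0.006] circ [ 488.7 -102. ] 22.4
```

Run:
```python
from h import *
x,y=.4883,-.1022
def s(tag):
    o=robot.get_obs(); print(tag,round(o["t"],2),o["tool_pos"].round(4) if hasattr(o["tool_pos"],'round') else o["tool_pos"],"w",o["gripper_width"],"ff",o["finger_force"],"F",np.round(o["force"],2))
robot.move_straight([x,y,.25],speed=.15)
robot.move_straight([x,y,.192],speed=.08); s("down")
robot.set_gripper(.03,24); s("grip")
robot.move_straight([x,y,.222],speed=.06); robot.dwell(.2); s("lift")
im,d=robot.grab_frame("scene"); cv2.imwrite("pics/lift.png",cv2.resize(im[100:300,180:420,::-1],None,fx=2.5,fy=2.5))
```

```text
down 5.55 [ 0.4886 -0.1023  0.1923] w 0.08499447294257603 ff 0.0 F [ 0.68 -0.84 -0.66]
grip 5.98 [ 0.4886 -0.1023  0.1926] w 0.04768210363811854 ff 23.63206386566162 F [-0.8   0.75  4.18]
lift 6.83 [ 0.488  -0.1021  0.2215] w 0.04727908406233364 ff 24.10303920507431 F [ 0.1   0.14 -1.54]
```

View pics/lift.png

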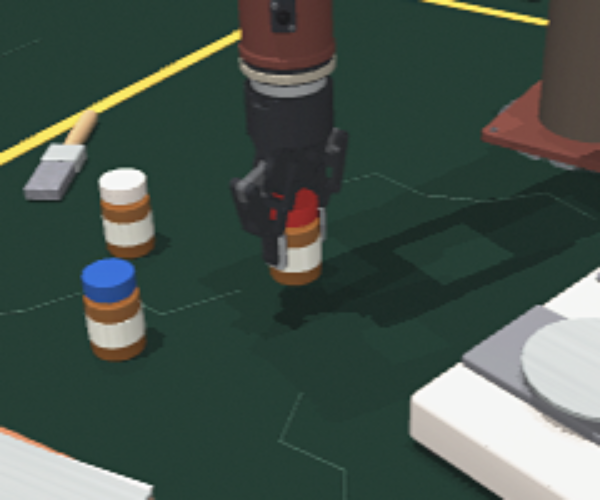

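The red jar is lifted upright between the pads (crop around 295,240), and the other two stand where they were. Next I carry it over and lower it with force feedback.

Run:
```python
from h import *
x,y=.4883,-.1022; X,Y=.528,.2072
def fz(n=8):
    a=[]
    for _ in range(n): robot.dwell(.02); a.append(robot.get_obs()["force"][2])
    return np.mean(a),np.std(a)
robot.move_straight([x,y,.33],speed=.15)
yaw=1.4889+np.arctan2(Y,X)-np.arctan2(y,x)
robot.move_straight([X,Y,.33],down(yaw),speed=.2)
robot.move_straight([X,Y,.282],speed=.08)
robot.move_straight([X,Y,.276],speed=.03); robot.dwell(.2)
f0,sd=fz(); o=robot.get_obs(); print("f0",f0,sd,o["t"],o["tool_pos"],o["finger_force"],o["gripper_width"])
z=.276
while z>.265:
    z-=.0006; robot.move_straight([X,Y,z],speed=.01); robot.dwell(.1)
    f,sd=fz(5); print(round(z,4),round(robot.get_obs()["tool_pos"][2],4),round(f-f0,2),round(sd,2))
    if f-f0>1.3: break
o=robot.get_obs(); print(o["t"],o["finger_force"])
im,d=robot.grab_frame("scene"); cv2.imwrite("pics/place.png",cv2.resize(im[120:340,320:540,::-1],None,fx=2.5,fy=2.5))
```

```text
f0 -1.4956159087059673 0.5185474997473163 10.8917 [0.52803947 0.20719677 0.27612568] 24.105488061904907 0.047569714379938094
0.2754 0.2754 -0.41 0.11
0.2748 0.2748 -0.63 0.38
0.2742 0.2742 0.11 0.36
0.2736 0.2736 0.26 0.54
0.273 0.273 0.03 0.45
0.2724 0.2725 0.58 0.56
0.2718 0.2719 0.77 0.83
0.2712 0.2713 2.01 0.24
14.3583 24.143469035625458
```

View pics/place.png

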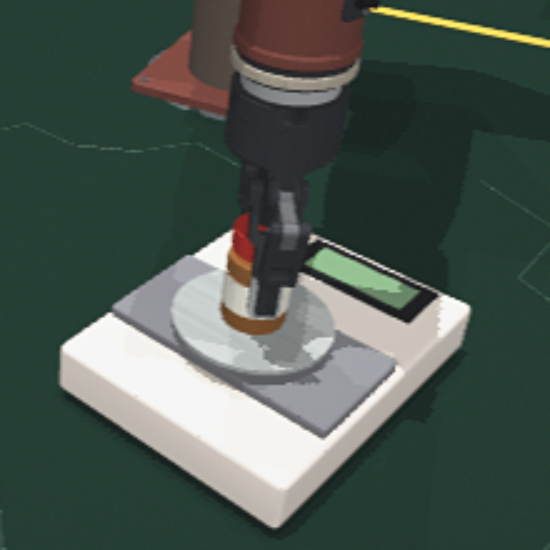

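The jar stands in mid-pan (crop around 255,300), and the pan now carries about its weight. Release and retreat.

Run:
```python
from h import *
X,Y=.528,.2072
robot.set_gripper(.053,20); robot.dwell(.2)
robot.set_gripper(.085); o=robot.get_obs(); print(o["t"],o["force"],o["gripper_width"],o["finger_force"])
robot.move_straight([X,Y,.30],speed=.06)
robot.move_straight([X,Y,.42],speed=.15); robot.dwell(.3)
wrist("end","jar_red_center"); 
print(robot.get_obs()["t"])
im,d=robot.grab_frame("scene"); cv2.imwrite("pics/end_s.png",im[:,:,::-1])
```

```text
15.2667 [0.45747466 0.50870037 0.04622614] 0.08492273787000143 0.0
end jar_red_center 0.89 [201. 310.] mean [0.5269 0.2087 0.1585] mid [0.5272 0.2077 0.1579] ext [0.044 0.044 0.006] circ [527.4 208. ] 22.3
17.25
```

View pics/end_s.png

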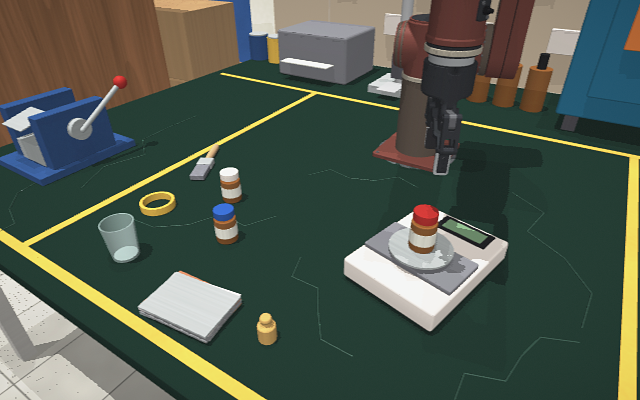

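The red jar stands upright on the pan at (423,232), measured within 1 mm of its centre. The blue and white jars at (225,224) and (230,184) haven't moved, and the gripper is clear.

```bash
python3 -c "
from bench import robot
print(robot.close_job())"
```

```text
the job is handed in; nothing more can be done
None
```

The red-capped jar stands upright within about 1 mm of the pan's centre and is released; the grip was about 24 N, the blue and white jars were left standing, and the job was handed in at about 17 s.

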